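# Press the lid of a tub home in the pinned clamshell press

## Robot

A 6-joint arm with a two-finger parallel gripper is mounted at the origin on the work surface. World frame = base frame: x ahead of the robot, y to its left, z up, the work surface at z = 0. Lengths are in m, angles in degrees, forces in N, time in s.
With the tool pointing down it reaches from about 0.375 to 0.9 m from the base axis. Payload 3.1 kg.
Tool frame: the origin (TCP) lies between the finger pads; the fingertips stand 11 mm ahead of it and the grasp point (between the pads) lies 8 mm behind it; x points along the fingers, y is the direction in which the jaws open and shut, and the axes are right-handed (so a half turn about x gives the same grasp; the last joint's range is limited). The gripper opens to 87 mm and grips with 3 to 60 N. Pads are 19 mm wide; open, the fingers measure 117 mm over their backs; the gripper's body (75 mm by 190 mm) begins 51 mm behind the grasp point.
Start: joints at [65.059, 30.224, 82.088, -0, 67.689, -10.227], TCP at [0.159, 0.604, 0.234] pointing down, gripper open.
Joint ranges: [-176.69, 176.69], [-43.24, 126.21], [12.49, 139.97], [-82, 262], [0, 151.66], [-163.58, 163.58]. Speed limits (degrees/s): [159.86, 159.86, 180, 180, 180, 180].

## Interface

Orientations are given as a 3x3 rotation matrix whose columns are the frame's x, y, z axes.
In Python, from rig import bot gives the robot as it stands.
- The arm moves only by the shell command python3 -m inch 'ROWS' [OPENING]. ROWS is a JSON object of lists of equal length, an entry for each row: "dp": the shift along the tool's x, y, z in mm, a list of three; "yaw": the turn about the tool's x in degrees. In form: {"dp": [[tx, ty, tz], ...], "yaw": [yaw, ...]}. A call has 1 to 20 rows; each row shifts and turns the commanded pose from where the row before left it, along the tool's axes as they then stand; what a row does not reach is not made up. A row lasts 1/12 s, in which the tool goes at most 41.7 mm and 7.16 degrees, less where a joint would pass 70% of its speed; a pose out of reach is approached as far as the arm can. A call is refused whole if a number of a shift passes 41.7 or a number of a turn 7.16, either way. A call with a gripper value outside its range is refused whole. OPENING is the finger opening in mm, from 0 to 87, set as the call begins (- or left out, the last holds). The fingers move at their own pace and stop on an object; the grip force is fixed at half the most. Time passes only in rows, so rows that do not move let the fingers close. It gives the time, the measured TCP pose, the force and the opening at its end, in the units of the state.
- bot.read_state(): the state, without advancing time (a new reading comes with each control period).
- bot.capture(name): name is "side" or "top" or "wrist"; returns a dict with "color" (384x512x3 uint8, red, green, blue), "intrinsics" (3x3 intrinsics, pixels), "pose" (4x4, takes a point from camera to world coordinates). Camera axes: x right, y down, z forward; pixel columns grow to the right and rows downward; lengths in m; the calibration is good to about 2 mm. A picture is of the moment at which its call begins. There is no depth.
- bot.hand_in(): hands the job in, once; it reports no verdict.
The state is a dict: "time_s": time; "joint_positions": joint angles; "qvel": joint speeds; "tau": joint torques, N m; "position": TCP position; "tcp_rot": TCP orientation; "force": force on the tool from outside, world axes, zero at the start; "moment": the same for the moment, N m; "opening": opening from 0.0 (shut) to 1.0 (fully open).
Only numpy, scipy, OpenCV 4.12 (cv2) and the standard library are available. Lean on these libraries where they do the work, as an engineer would, in place of code of your own. Each camera call takes 0.05 s, during which the arm holds its last target.

## Task

Stand the closed white tub upright and centred on the round sprung pan of the lid-setting press and let go of it, then swing the press's upper half shut over it. Fetch the headed steel pin from its rest, push it down through the holes of both halves until its flange has forced the upper half fully shut against the pan's spring, and finish like that, still holding the pin and keeping it pressed down. Leave the jar, the check weight and the clear tray alone.

Things in the scene. Friction and masses are not known exactly. Their poses are not given: they have to be found in the camera images.
- press: Clamshell press, fixed on the table (height 0): white base plate 150 mm (its x) by 205 mm (its y), 12 mm thick. Origin: at table height under the pan's centre. Its y axis points from the lug with the hole (y = -70 mm) to the hinge (y = +80 mm; posts to 100 mm high at x = +-48 mm). The +x and -x sides of the pan are free of posts: room there for the fingers holding the tub
- pan_top (a point): Centre of the top face of the sprung pan, a steel disc of 72 mm diameter, 40 mm above the table when empty. It only goes straight down (spring about 2.4 N per mm, 16 mm travel)
- pan (a joint): How far the pan is pushed down, m; 0 empty, about 0.001 under the tub alone, about 0.007 to 0.009 when the press is fully shut on the tub
- upper_half (a joint): Opening angle, rad: 0 fully shut (level), 1.57 upright, 2.05 its stop, leaning back to the hinge side. 0.3 kg, damped hinge: stiff enough to stay leaning back; once pushed over to below about 1.0 it sinks by itself in about 3 s until its foot rests on the tub, 0.1 ajar. Pressing it fully shut takes about 9 N at its hole; let go, it springs partly open again
- hinge (a point): Centre of the hinge line (along the press's x axis), 93 mm above the table, at y = +80 mm of the press
- upper_hole (a point): Centre of the upper mouth of the upper half's hole, 150 mm from the hinge line; shut, it is 97 mm above the table, right above press_hole. Hole 17 mm in diameter, in a tongue 8 mm thick, 50 mm wide, ending 172 mm from the hinge. The upper half is a plate 130 mm wide, 8 mm thick, mid-plane through the hinge line, with a round foot (30 mm diameter, 10 mm high) under its middle
- press_hole (a point): Centre of the mouth of the vertical hole in the lower half's steel lug (36 mm square), 87 mm above the table; hole 15 mm in diameter, 62 mm deep, chamfered
- tub: Closed round white plastic tub, 60 mm diameter, 47 mm high, about 0.15 kg, standing on the table. Origin: centre of its underside, z axis up
- pin: Steel pin, 0.15 kg, standing upright in its rest. Origin: the tip (lower end) on its axis; z axis up along the pin. Shank 12 mm in diameter, 45 mm long, the lowest 8 mm tapered to 6 mm; above it a flange 28 mm in diameter from 45 to 50 mm, then a round dark grip of 22 mm diameter from 50 to 85 mm
- pin_rest: White plastic block 46 x 46 mm, 50 mm high, fixed, with a 14 mm hole, 43 mm deep, in which the pin stands (flange 2 mm above the block). Origin: centre of its underside
- jar: Bystander: glass jar, 60 mm diameter, 110 mm high, steel cap. Origin: centre of its underside
- check_weight: Bystander: brass check weight with a knob, 38 mm diameter, 58 mm high. Origin: centre of its underside
- tray: Bystander: open clear plastic tray, 130 x 180 mm, 45 mm high. Origin: centre of its underside
Not all that is in view belongs to the job. What is shaped like the tub but blue is not meant. Several things have the shape of the pin; the one meant has the colours described above.

How it is judged (in metres and radians):
On the way, in this order (a step that is already met when the one before it is completed fails the run):
1. the tub stands upright and centred (within 10 mm) on the pan, let go, with the upper half still open (horizontal distance between tub and pan_top below 0.01 m and z of tub in the frame of pan_top below 0.003 m and angle between tub's own z axis and vertical below 0.1 rad and contact force between the fingers and tub below 0.1 N and value of joint upper_half above 0.8 rad), for 0.2 s.
2. the upper half is down on the tub (value of joint upper_half below 0.18 rad and horizontal distance between tub and pan_top below 0.014 m), for 0.2 s.
3. the pin goes through the upper hole into the lower one (horizontal distance between pin and press_hole below 0.005 m and z of pin in the frame of press_hole below -0.006 m), for 0.1 s.
At the end, for the whole second after the job is handed in: Still holding the pin down: pin tip within 5 mm of the lower hole's axis and 30 mm deep, flange pressing the upper half with over 3 N, upper half within 0.025 rad of shut and not touched by the robot, tub upright within 14 mm of the pan's centre, pan down over 4 mm (value of joint upper_half below 0.025 rad and value of joint pan above 0.004 m and horizontal distance between tub and pan_top below 0.014 m and angle between tub's own z axis and vertical below 0.1 rad and horizontal distance between pin and press_hole below 0.005 m and z of pin in the frame of press_hole below -0.03 m and angle between pin's own z axis and vertical below 0.12 rad and contact force between pin and upper_half above 3 N and contact force between the fingers and pin above 3 N and contact force between the arm and upper_half below 1 N); the arm keeps its last pose, push and grip.
It fails at once if the jar, the check weight or the tray is shifted by more than 30 mm (distance of any of jar, check_weight, tray from where it was at the start of the episode above 0.03 m).
It also fails if it takes over 72 s, if anything falls off the work surface, if the arm or the gripper's body presses on something with over 40 N, if the wrist force passes 120 N, or if a joint passes its speed limit or range.

## Working session

There is one attempt and no reset: what is moved stays moved. The work goes in short steps, Python scripts to look and compute and a shell command to move; the robot and the scene stay as the last step left them, time stands still between calls to the robot, and variables do not carry over. Pictures are saved under pics/ and viewed, and the job is handed in when it is done.

```bash
ls; mkdir -p pics; cat > h.py <<'E'
import numpy as np,cv2
from rig import bot
def snap(n,f=None):
    d=bot.capture(n); 
    if f: cv2.imwrite('pics/'+f+'.png',d['color'][:,:,::-1])
    return d
def ray(d,u,v):
    K=np.array(d['intrinsics']);T=np.array(d['pose'])
    r=T[:3,:3]@np.linalg.solve(K,[u,v,1.]);return T[:3,3],r/np.linalg.norm(r)
def onz(d,u,v,z):
    o,r=ray(d,u,v);return o+r*(z-o[2])/r[2]
def proj(d,p):
    K=np.array(d['intrinsics']);T=np.array(d['pose'])
    q=K@(T[:3,:3].T@(np.array(p)-T[:3,3]));return q[:2]/q[2]
E
python3 - <<'E'
from h import *
import pickle
for n in('side','top','wrist'):
    d=snap(n,n+'0');pickle.dump(d,open(n+'0.pkl','wb'));print(n,np.round(d['pose'],3).tolist(),np.round(d['intrinsics'],1).tolist())
s=bot.read_state();print(s)
E
```

```text
pics
side [[0.981, -0.123, 0.151, 0.374], [-0.195, -0.589, 0.784, -1.058], [-0.007, -0.799, -0.602, 0.86], [0.0, 0.0, 0.0, 1.0]] [[459.5, 0.0, 255.9], [0.0, 459.5, 188.8], [0.0, 0.0, 1.0]]
top [[0.01, -0.993, 0.121, 0.421], [-1.0, -0.007, 0.026, -0.08], [-0.025, -0.122, -0.992, 1.385], [0.0, 0.0, 0.0, 1.0]] [[391.9, 0.0, 254.5], [0.0, 391.9, 195.8], [0.0, 0.0, 1.0]]
wrist [[0.254, 0.93, 0.265, 0.085], [0.967, -0.243, -0.071, 0.624], [-0.002, 0.274, -0.962, 0.382], [0.0, 0.0, 0.0, 1.0]] [[274.4, 0.0, 259.3], [0.0, 274.4, 193.9], [0.0, 0.0, 1.0]]
{'time_s': 0.15, 'joint_positions': array([ 6.50598940e+01,  3.02665315e+01,  8.21407526e+01, -7.89095978e-04,
        6.76892650e+01, -1.02261015e+01]), 'qvel': array([-0.00911619, -0.22601215, -0.06304184, -0.04055744,  0.05481809,
       -0.07180074]), 'tau': array([ 7.08255866e-04, -4.40435386e+01, -1.76840776e+01,  6.33548317e-02,
        5.52117184e-02, -9.81013159e-05]), 'position': array([0.15847153, 0.60400262, 0.23279173]), 'tcp_rot': array([[-6.99004064e-04,  2.53988714e-01,  9.67206930e-01],
       [-1.53333564e-03,  9.67205757e-01, -2.53989514e-01],
       [-9.99998580e-01, -1.66059256e-03, -2.86630808e-04]]), 'force': array([-0.27736678,  0.4197003 ,  0.18711935]), 'moment': array([-0.0569904 ,  0.02111497,  0.02157353]), 'opening': 1.0034083673402612}
```

View pics/side0.png

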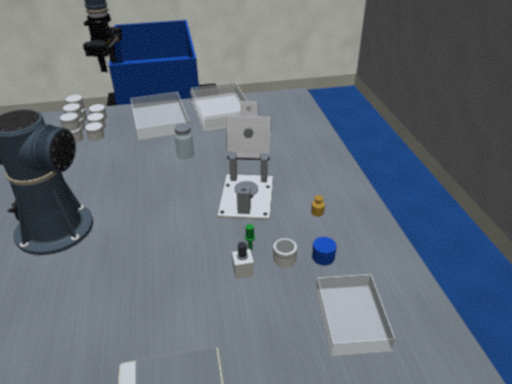

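View pics/top0.png

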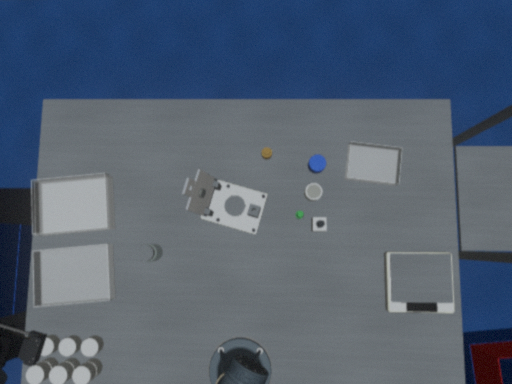

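View pics/wrist0.png

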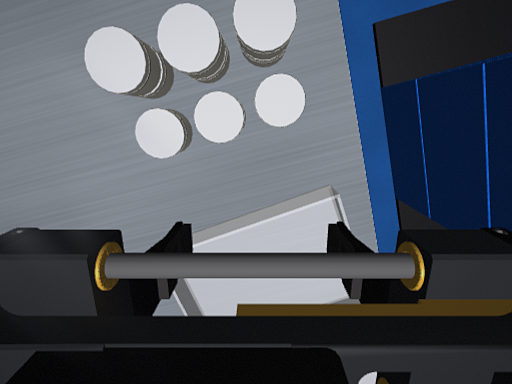

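```bash
python3 - <<'E'
import cv2
a=cv2.imread('pics/top0.png')[130:260,175:345];cv2.imwrite('pics/topc.png',cv2.resize(a,None,fx=4.6,fy=4.6,interpolation=cv2.INTER_CUBIC))
a=cv2.imread('pics/side0.png')[90:290,200:350];cv2.imwrite('pics/sidec.png',cv2.resize(a,None,fx=3,fy=3,interpolation=cv2.INTER_CUBIC))
E
```

```text
(no output)
```

View pics/topc.png

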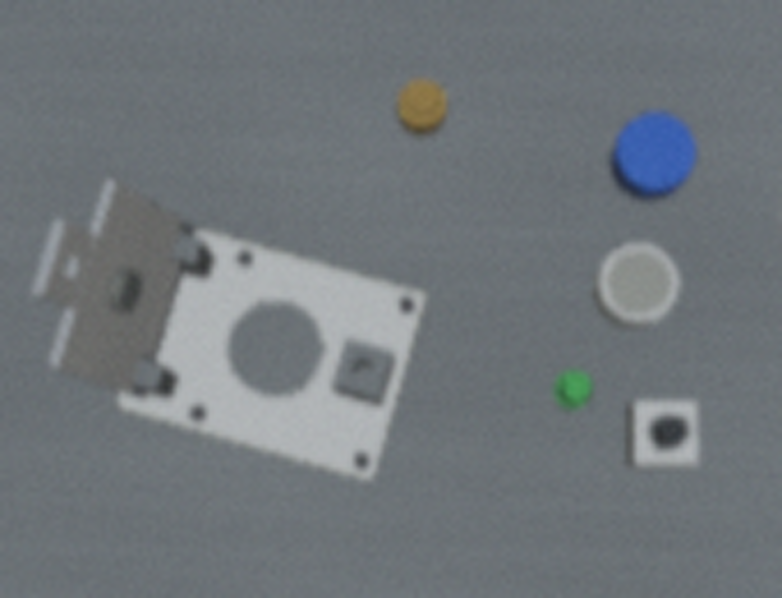

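View pics/sidec.png

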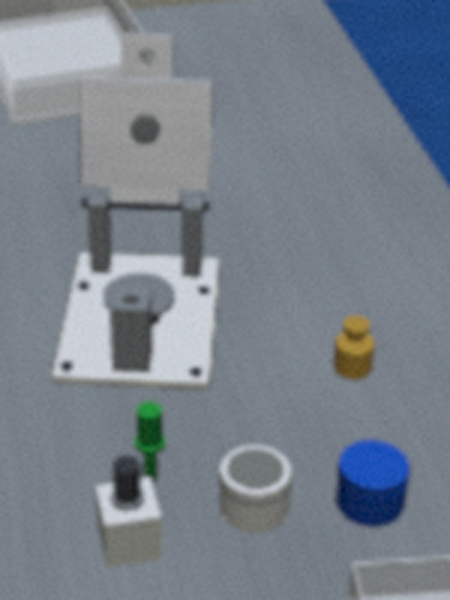

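```bash
python3 - <<'E'
from h import *
import pickle
D={n:pickle.load(open(n+'0.pkl','rb')) for n in('side','top','wrist')}
t,s,w=D['top'],D['side'],D['wrist']
T=lambda u,v:(175+u/4.6,130+v/4.6)
S=lambda u,v:(200+u/3,90+v/3)
P=lambda *a:print(*[np.round(x,4) if not isinstance(x,str) else x for x in a])
P('tub top',onz(t,*T(638,284),.047),onz(t,*T(598,284),.047),onz(t,*T(680,284),.047))
P('tub side rim',onz(s,*S(255,472),.047),onz(s,*S(219,472),.047),onz(s,*S(291,472),.047))
P('tub side bottom nearest',onz(s,*S(253,528),0))
P('blue',onz(t,*T(655,153),.047),onz(t,*T(614,153),.047),onz(t,*T(696,153),.047))
P('rest',onz(t,*T(665,433),.05),'pin top',onz(t,*T(670,431),.087),'pin side',onz(s,*S(126,461),.087))
P('green',onz(t,*T(574,386),.08))
P('pan',onz(t,*T(276,347),.04),onz(t,*T(227,347),.04),onz(t,*T(324,347),.04))
P('lug',onz(t,*T(363,371),.087),'side',onz(s,*S(131,299),.087))
for c in [(425,292),(374,480),(122,406)]: P('corner',onz(t,*T(*c),.012))
P('side corners',*[onz(s,*S(*c),.012) for c in [(218,258),(208,380),(55,378)]])
P('hinge posts',onz(t,*T(190,245),.1),onz(t,*T(155,372),.1))
P('brass',onz(t,*T(422,103),.058),'jar',onz(t,152,253,.11),'tray',onz(t,374,164,.045))
# wrist cans
for c in [(114,60),(188,38),(264,15),(160,133),(219,117),(280,100)]:P('can',onz(w,*c,.1),onz(w,*c,.047))
for c in [(47,347),(67,346),(90,346),(36,373),(59,373),(82,372)]:P('canT',onz(t,*c,.1),onz(t,*c,.047))
E
```

```text
tub top [ 0.6    -0.2488  0.047 ] [ 0.5998 -0.219   0.047 ] [ 0.6002 -0.28    0.047 ]
tub side rim [ 0.6031 -0.2528  0.047 ] [ 0.5736 -0.2467  0.047 ] [ 0.6327 -0.2589  0.047 ]
tub side bottom nearest [ 0.5982 -0.2715  0.    ]
blue [ 0.6995 -0.2624  0.047 ] [ 0.6994 -0.2316  0.047 ] [ 0.6997 -0.2931  0.047 ]
rest [ 0.489  -0.2673  0.05  ] pin top [ 0.4886 -0.2657  0.087 ] pin side [ 0.4933 -0.2592  0.087 ]
green [ 0.5209 -0.1979  0.08  ]
pan [0.5515 0.0215 0.04  ] [0.5512 0.0583 0.04  ] [ 0.5518 -0.0146  0.04  ]
lug [ 0.53   -0.0453  0.087 ] side [ 0.5349 -0.0471  0.087 ]
corner [ 0.5975 -0.0903  0.012 ]
corner [ 0.4535 -0.0524  0.012 ]
corner [0.508  0.1408 0.012 ]
side corners [0.6535 0.1031 0.012 ] [ 0.5997 -0.0891  0.012 ] [ 0.4582 -0.0568  0.012 ]
hinge posts [0.6193 0.0804 0.1   ] [0.527  0.1035 0.1   ]
brass [ 0.7347 -0.0869  0.058 ] jar [0.3879 0.2832 0.11  ] tray [ 0.6983 -0.4574  0.045 ]
can [0.0015 0.5037 0.1   ] [-0.0142  0.4812  0.047 ]
can [0.0016 0.577  0.1   ] [-0.014   0.5683  0.047 ]
can [0.0014 0.6494 0.1   ] [-0.0143  0.6542  0.047 ]
can [0.0757 0.5221 0.1   ] [0.074  0.5031 0.047 ]
can [0.0759 0.5842 0.1   ] [0.0742 0.5768 0.047 ]
can [0.0757 0.6464 0.1   ] [0.074  0.6507 0.047 ]
canT [0.0869 0.6114 0.1   ] [0.0732 0.6399 0.047 ]
canT [0.091  0.5469 0.1   ] [0.0774 0.5728 0.047 ]
canT [0.0922 0.4727 0.1   ] [0.0787 0.4956 0.047 ]
canT [0.0071 0.6408 0.1   ] [-0.01    0.6705  0.047 ]
canT [0.0084 0.5669 0.1   ] [-0.0086  0.5936  0.047 ]
canT [0.0127 0.4935 0.1   ] [-0.0041  0.5171  0.047 ]
```

Candidates. Tub: white tub, top (314,191) or side (285,252); blue one, side (323,250); six white cans, side (85,115). Pin: dark grip in the white rest, side (243,252); green one, side (250,235). I choose the white tub at (0.602,-0.250) and the dark-gripped pin at (0.490,-0.265). I'll check both in a wrist close-up on the way.

```bash
python3 -m inch '{"dp":[[0,-27.5,27.2],[0,-27.5,27.2],[0,-27.5,27.2],[0,-27.5,27.2],[0,-27.5,27.2],[0,-27.5,27.2],[0,-27.5,27.2],[0,-27.5,27.2],[0,-27.5,27.2],[0,-27.5,27.2],[0,-27.5,27.2],[0,-27.5,27.2],[0,-27.5,27.2]],"yaw":[0,0,0,0,0,0,0,0,0,0,0,0,0]}' 87
python3 -m inch '{"dp":[[0,-27.5,27.2],[0,-27.5,27.2],[0,-27.5,27.2],[0,-27.5,27.2],[0,-27.5,27.2],[0,-27.5,27.2],[0,-27.5,27.2],[0,-27.5,27.2],[0,-27.5,27.2],[0,-27.5,27.2],[0,-27.5,27.2],[0,-27.5,27.2],[0,-27.5,27.2],[0,0,0],[0,0,0],[0,0,0]],"yaw":[0,0,0,0,0,0,0,0,0,0,0,0,0,0,0,0]}'
python3 - <<'E'
from h import *
import pickle
d=snap('wrist','w1');pickle.dump(d,open('w1.pkl','wb'))
s=bot.read_state();print(s['time_s'],s['position'],s['joint_positions'])
for p in [(.602,-.25,.047),(.49,-.265,.092),(.7,-.262,.047)]:print(proj(d,p))
E
```

```text
time_s: 1.23
position: [0.4103, 0.1671, 0.2336]
tcp_rot: [[0.0, 0.254, 0.967], [0.0, 0.967, -0.254], [-1.0, 0.0, 0.0]]
force: [0.7, 0.3, -0.1]
opening: 0.999
time_s: 2.57
position: [0.6603, -0.2662, 0.2325]
tcp_rot: [[-0.002, 0.254, 0.967], [0.002, 0.967, -0.254], [-1.0, 0.001, -0.002]]
force: [-0.4, 0.9, -0.2]
opening: 1.003
2.6167 [ 0.66025847 -0.26545455  0.23286338] [-3.08852003e+01  3.73268491e+01  6.81433305e+01  2.24301345e-02
  7.46697092e+01 -1.06203460e+02]
[259.66458448 129.58490461]
[213.62483629  16.49093413]
[269.94814956 207.49115692]
```

View pics/w1.png

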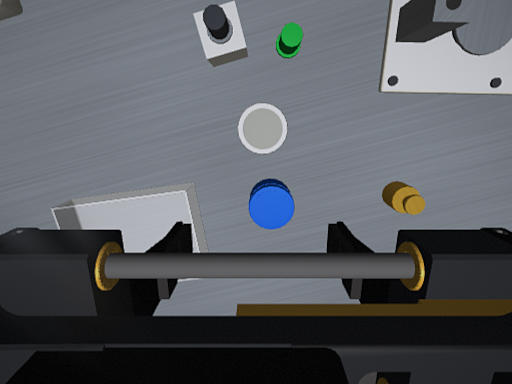

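```bash
python3 - <<'E'
from h import *
import pickle
d=pickle.load(open('w1.pkl','rb'))
a=cv2.imread('pics/w1.png');cv2.imwrite('pics/w1c.png',cv2.resize(a[0:235,190:310],None,fx=2.5,fy=2.5,interpolation=cv2.INTER_CUBIC)); cv2.imwrite('pics/w1t.png',cv2.resize(a[95:165,225:300],None,fx=7,fy=7,interpolation=cv2.INTER_CUBIC))
print(onz(d,262.5,128.5,.047),onz(d,271,208,.047),onz(d,214,16,.092))
print(onz(d,262.5,128.5,.047)-onz(d,262.5,104.5,.047),onz(d,262.5,128.5,.047)-onz(d,287,128.5,.047))
E
```

```text
[ 0.60164021 -0.24641699  0.047     ] [ 0.70101564 -0.26085707  0.047     ] [ 0.48970539 -0.26454346  0.092     ]
[ 0.02630898 -0.00681996  0.        ] [-0.00740966 -0.02820499  0.        ]
```

View pics/w1t.png

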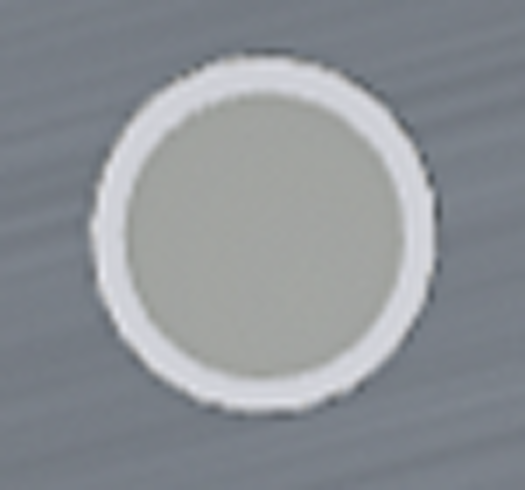

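View pics/w1c.png

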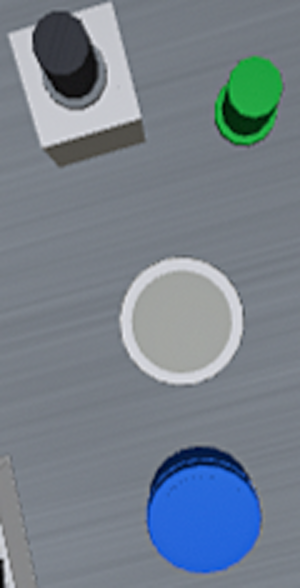

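```bash
python3 - <<'E'
import cv2
import numpy as np
a=cv2.imread('pics/side0.png')
A=cv2.resize(a[232:272,268:342],None,fx=8,fy=8,interpolation=cv2.INTER_CUBIC)
B=cv2.resize(a[85:145,50:124],None,fx=8,fy=8,interpolation=cv2.INTER_CUBIC)[:,:592]
w=cv2.imread('pics/wrist0.png')[0:170,70:310];
cv2.imwrite('pics/cmp.png',cv2.resize(A,(592,320)))
cv2.imwrite('pics/cmp2.png',np.vstack([B[:,:592],cv2.resize(w,(592,420))])[:,:])
c=cv2.imread('pics/cmp2.png');cv2.imwrite('pics/cmp2.png',cv2.resize(c,(392,596)))
E
```

```text
(no output)
```

View pics/cmp.png

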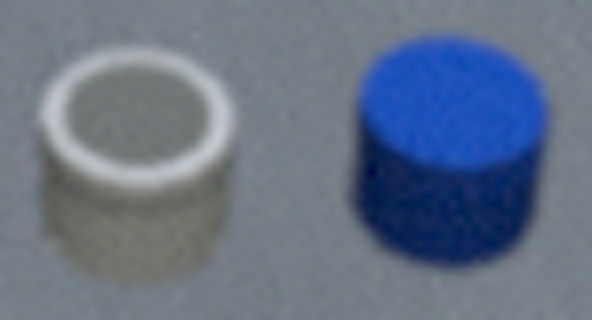

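View pics/cmp2.png

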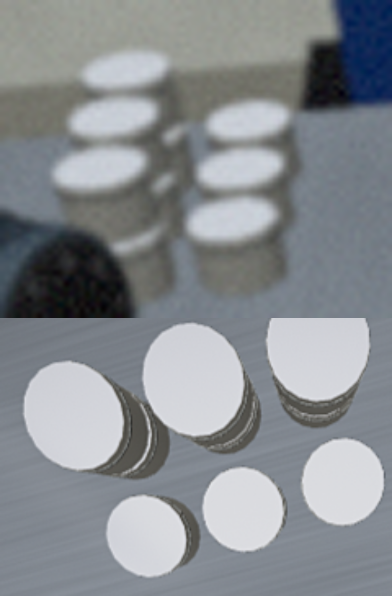

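```bash
python3 -m inch '{"dp":[[15,0.6,-20],[20,0.6,-21],[20,0.8,-20],[30,0,0],[30,0,0],[30,0,0],[30,0,0],[16,0,0],[12,0,0],[0,0,0],[0,0,0]],"yaw":[0,0,0,0,0,0,0,0,0,0,0]}' 87
python3 -m inch '{"dp":[[0,0,0],[0,0,0],[0,0,0],[0,0,0],[0,0,0],[0,0,0],[0,0,0],[0,0,0]],"yaw":[0,0,0,0,0,0,0,0]}' 40
```

```text
time_s: 3.53
position: [0.6027, -0.2484, 0.0309]
tcp_rot: [[-0.0, 0.253, 0.967], [0.0, 0.967, -0.253], [-1.0, 0.0, -0.0]]
force: [-0.6, -0.6, 0.8]
opening: 0.997
time_s: 4.2
position: [0.603, -0.2493, 0.0313]
tcp_rot: [[0.001, 0.254, 0.967], [-0.0, 0.967, -0.254], [-1.0, 0.0, 0.001]]
force: [0.1, 1.9, 5.4]
opening: 0.685
```

```bash
python3 -m inch '{"dp":[[-15,0,0],[-30,0,0],[-40,0,0],[-40,0,0],[-40,0,0],[0,28,-20],[0,28,-20],[0,28,-20],[0,28,-20],[0,28,-20],[0,28,-20]],"yaw":[0,0,0,0,0,0,0,0,0,0,0]}'
python3 -m inch '{"dp":[[0,0,0],[0,0,0],[0,0,0],[0,0,0],[0,0,0],[0,0,0],[0,0,0],[0,0,0],[0,0,0],[0,0,0],[0,0,0],[0,0,0],[0,0,0],[0,0,0],[0,0,0],[0,0,0]],"yaw":[7,7,7,7,7,7,7,7,7,7,7,7,6.8,0,0,0]}'
python3 - <<'E'
from h import *
import pickle
d=snap('wrist','w2');pickle.dump(d,open('w2.pkl','wb'))
s=bot.read_state();print(s['time_s'],s['position'],s['tcp_rot'],s['joint_positions'],s['force'],s['opening'])
E
```

```text
time_s: 5.12
position: [0.528, -0.055, 0.195]
tcp_rot: [[-0.001, 0.254, 0.967], [-0.0, 0.967, -0.254], [-1.0, -0.0, -0.001]]
force: [-0.0, 0.1, -0.3]
opening: 0.689
time_s: 6.45
position: [0.529, -0.0563, 0.1952]
tcp_rot: [[-0.001, 0.964, -0.265], [0.0, -0.265, -0.964], [-1.0, -0.001, 0.0]]
force: [0.1, 0.8, -1.4]
opening: 0.686
6.5 [ 0.52903067 -0.05632329  0.19532362] [[-5.25821504e-04  9.64111613e-01 -2.65496744e-01]
 [ 1.13512481e-05 -2.65496775e-01 -9.64111748e-01]
 [-9.99999862e-01 -5.09964409e-04  1.28660043e-04]] [-1.81147382e+01  2.60623471e+01  9.77175844e+01 -1.05225649e-02
  5.62489053e+01 -2.71241632e+00] [-0.57022353  0.29203471 -0.09483121] 0.6843404941621176
```

View pics/w2.png

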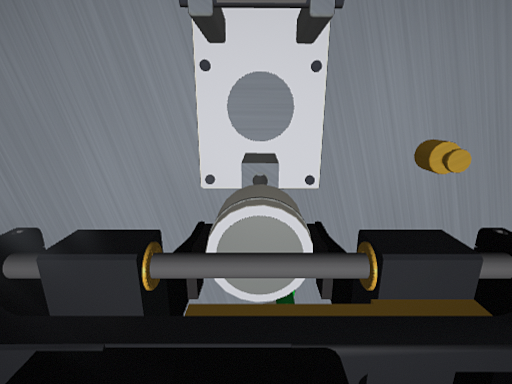

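```bash
python3 - <<'E'
from h import *
import pickle
d=pickle.load(open('w2.pkl','rb'));im=d['color'].astype(int)
# pan mask: dark within white plate
m=((im.min(2)<185)&(im.max(2)<190)).astype(np.uint8);m[:64]=0;m[146:]=0;m[:,:215]=0;m[:,305:]=0
cs,_=cv2.findContours(m,cv2.RETR_EXTERNAL,cv2.CHAIN_APPROX_NONE);c=max(cs,key=cv2.contourArea);e=cv2.fitEllipse(c);print(e)
pc=onz(d,*e[0],.04);print('pan',pc)
P=np.array([onz(d,u,v,.012) for u,v in [(205,66),(316,66),(210,180),(309,180)]]);print(P,'mean',P.mean(0))
ya=P[0]+P[1]-P[2]-P[3];print('yaw',np.degrees(np.arctan2(ya[0],ya[1])),np.degrees(np.arctan2(*(P[1]-P[0])[[1,0]])),np.degrees(np.arctan2(*(P[3]-P[2])[[1,0]])))
print('hole',onz(d,260,181,.087),'hand tub',onz(d,260,252.5,.211))
w=(im.min(2)>195).astype(np.uint8)
print('plate edges rows',[ (v,np.where(w[v,180:340])[0][[0,-1]]+180) for v in(30,80,150,184)])
print('lid rows/cols',np.where(w[200:310,255])[0]+200)
E
```

```text
((260.1223449707031, 105.76486206054688), (66.4813232421875, 69.96817779541016), 0.5305757522583008)
pan [0.55151947 0.02595909 0.04      ]
[[ 0.5037565   0.08376973  0.012     ]
 [ 0.62297702  0.05105748  0.012     ]
 [ 0.46850872 -0.04152584  0.012     ]
 [ 0.58726936 -0.07409916  0.012     ]] mean [0.5456279  0.00480055 0.012     ]
yaw 15.817920487843578 -15.343454256002754 -15.33773331485108
hole [ 0.53263811 -0.04215986  0.087     ] hand tub [ 0.52958525 -0.05222885  0.211     ]
plate edges rows [(30, array([193, 328])), (80, array([196, 324])), (150, array([199, 320])), (184, array([201, 317]))]
lid rows/cols [207 208 209 210 211 212 213 214 295 296 297 298 299 300]
```

```bash
python3 -m inch '{"dp":[[0,0.4,-20],[0,0,-30],[0,0,-31.6],[20,0,0],[30,0,0],[30,0,0],[25,0,0],[10,0,0],[0,0,0],[0,0,0],[0,0,0]],"yaw":[0,0,0,0,0,0,0,0,0,0,0]}'
python3 - <<'E'
from h import *
d=snap('side','s3');d=snap('wrist','w3')
a=cv2.imread('pics/s3.png')[120:230,190:300];b=cv2.imread('pics/w3.png')
cv2.imwrite('pics/s3c.png',np.hstack([cv2.resize(a,(384,384)),b[:, 60:440]]))
print(bot.read_state()['position'],bot.read_state()['force'])
E
```

```text
time_s: 7.42
position: [0.5527, 0.022, 0.0819]
tcp_rot: [[0.003, 0.964, -0.267], [-0.0, -0.267, -0.964], [-1.0, 0.003, -0.0]]
force: [0.7, -0.3, -1.0]
opening: 0.687
[0.55276088 0.02194961 0.08222779] [ 1.49260836  0.32083522 -1.53491258]
```

View pics/s3c.png

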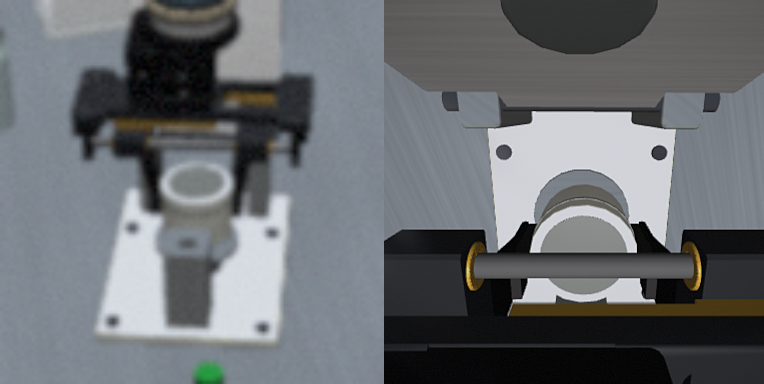

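```bash
python3 - <<'E'
from h import *
d=snap('wrist','w3b');im=cv2.imread('pics/w3b.png')
cv2.imwrite('pics/w3c.png',cv2.resize(im[150:310,190:330],None,fx=3.7,fy=3.7,interpolation=cv2.INTER_CUBIC))
py=np.array([.265,.964,0])
for v in (168,169,170): print(v,onz(d,257.5,v,.04)-.036*py)
for v in (202,205,294):print(v,onz(d,257.5,v,.098), onz(d,257.5,v,.098)-.030*py)
print(bot.read_state()['position'])
E
```

```text
168 [0.55186801 0.02596603 0.04      ]
169 [0.55167516 0.02527447 0.04      ]
170 [0.55148193 0.02458152 0.04      ]
202 [0.55968529 0.05400972 0.098     ] [0.55173529 0.02508972 0.098     ]
205 [0.5592514  0.05245375 0.098     ] [0.5513014  0.02353375 0.098     ]
294 [0.54500799 0.00137551 0.098     ] [ 0.53705799 -0.02754449  0.098     ]
[0.55255423 0.02201452 0.08211712]
```

View pics/w3c.png

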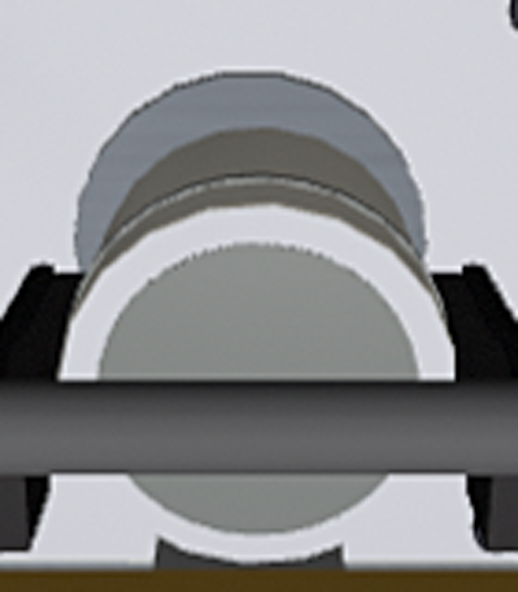

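```bash
python3 -m inch '{"dp":[[6,0,-1],[3,0,0],[1.5,0,0],[0.5,0,0],[0,0,0],[0,0,0]],"yaw":[0,0,0,0,0,0]}'
```

```text
time_s: 8.07
position: [0.5517, 0.0232, 0.0697]
tcp_rot: [[-0.0, 0.964, -0.267], [0.0, -0.267, -0.964], [-1.0, -0.0, -0.0]]
force: [0.4, 0.1, 1.7]
opening: 0.682
```

```bash
python3 -m inch '{"dp":[[0,0,0],[0,0,0],[0,0,0],[0,0,0],[0,0,0],[0,0,0]],"yaw":[0,0,0,0,0,0]}' 85
python3 -m inch '{"dp":[[-5,0,0],[-15,0,0],[-25,0,0],[-35,0,0],[-35,0,0],[-35,0,0],[0,0,0],[0,0,0]],"yaw":[0,0,0,0,0,0,0,0]}'
python3 - <<'E'
from h import *
d=snap('wrist','w4');d2=snap('side','s4');d3=snap('top','t4')
a=cv2.imread('pics/s4.png')[90:240,180:330];b=cv2.imread('pics/w4.png');c=cv2.imread('pics/t4.png')[150:250,170:290]
cv2.imwrite('pics/v4.png',np.hstack([cv2.resize(a,(300,300)),cv2.resize(b,(400,300))]))
cv2.imwrite('pics/t4c.png',cv2.resize(c,None,fx=5,fy=5))
print(bot.read_state()['position'],bot.read_state()['force'])
E
```

```text
time_s: 8.57
position: [0.5517, 0.0232, 0.0695]
tcp_rot: [[-0.0, 0.964, -0.267], [-0.0, -0.267, -0.964], [-1.0, -0.0, 0.0]]
force: [-0.1, 0.4, -0.3]
opening: 0.967
time_s: 9.23
position: [0.5531, 0.023, 0.2223]
tcp_rot: [[0.006, 0.964, -0.267], [-0.001, -0.267, -0.964], [-1.0, 0.006, -0.001]]
force: [-0.0, -0.3, -0.6]
opening: 0.979
[0.55045618 0.02335481 0.21837014] [ 0.15153212  0.01474838 -0.16720578]
```

View pics/v4.png

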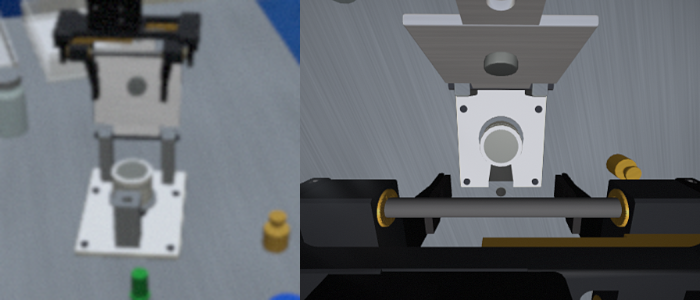

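```bash
python3 -m inch '{"dp":[[-30,0,0],[-30,0,0],[-27,0,0],[0,0,-35],[0,0,-41],[0,0,-41],[0,0,-41],[0,0,-41],[0,0,-5],[25,0,0],[30,0,0],[21,0,0],[0,0,0],[0,0,0],[0,0,0]],"yaw":[0,0,0,0,0,0,0,0,0,0,0,0,0,0,0]}' 0
python3 - <<'E'
from h import *
d2=snap('side','s5');d3=snap('top','t5')
a=cv2.imread('pics/s5.png')[40:240,150:350];c=cv2.imread('pics/t5.png')[130:250,150:290]
cv2.imwrite('pics/v5.png',np.hstack([cv2.resize(a,(390,390)),cv2.resize(c,(390,390))]))
print(bot.read_state()['position'],bot.read_state()['force'],bot.read_state()['time_s'])
E
```

```text
time_s: 10.63
position: [0.6068, 0.2195, 0.2308]
tcp_rot: [[0.0, 0.963, -0.268], [0.0, -0.268, -0.963], [-1.0, 0.0, -0.0]]
force: [0.7, -0.1, -0.4]
opening: 0.015
[0.60741705 0.21973642 0.23214707] [ 0.41556723 -0.26588932  1.0217666 ] 10.7333
```

View pics/v5.png

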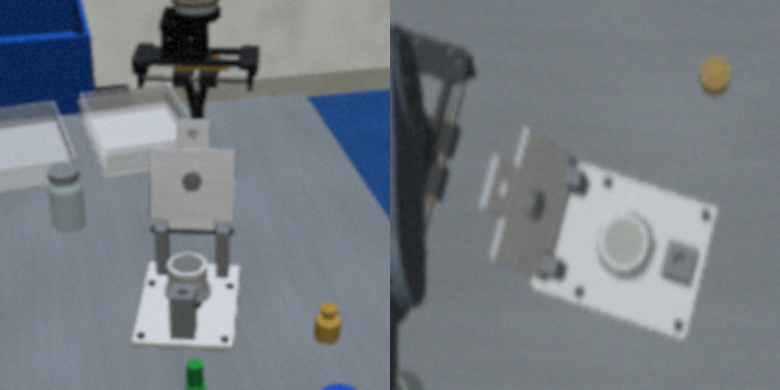

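```bash
python3 -m inch '{"dp":[[4,0,7],[0,0,7],[0,0,7],[0,0,7],[0,0,7],[0,0,7],[0,0,7],[0,0,7],[0,0,7],[0,0,7],[0,0,7],[0,0,7],[0,0,7],[0,0,7],[0,0,7],[0,0,7],[0,0,7],[0,0,7],[0,0,0]],"yaw":[0,0,0,0,0,0,0,0,0,0,0,0,0,0,0,0,0,0,0]}'
python3 - <<'E'
from h import *
d2=snap('side','s6')
cv2.imwrite('pics/v6.png',cv2.resize(cv2.imread('pics/s6.png')[60:240,150:330],(500,500)))
E
```

```text
time_s: 12.32
position: [0.5719, 0.0967, 0.2262]
tcp_rot: [[-0.001, 0.963, -0.268], [-0.001, -0.268, -0.963], [-1.0, -0.001, 0.002]]
force: [-0.5, 0.2, -1.1]
opening: 0.007
```

View pics/v6.png

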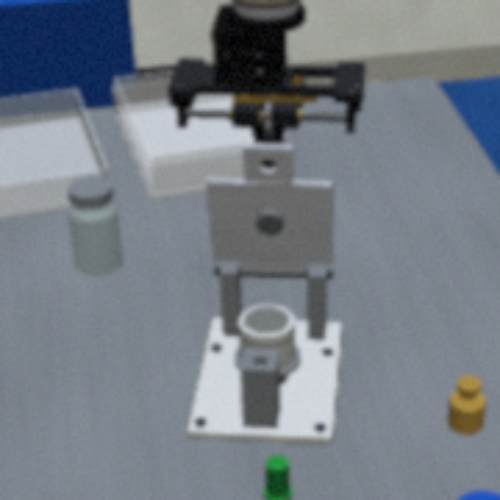

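```bash
python3 -m inch '{"dp":[[0,0,7],[0,0,7],[2,0,7],[2,0,7],[2,0,7],[2,0,7],[2,0,7],[2,0,7],[2,0,7],[2,0,7],[2,0,7],[2,0,7],[2,0,7],[0,0,7],[0,0,3],[0,0,0],[0,0,0]],"yaw":[0,0,0,0,0,0,0,0,0,0,0,0,0,0,0,0,0]}'
python3 - <<'E'
from h import *
d2=snap('side','s7')
cv2.imwrite('pics/v7.png',cv2.resize(cv2.imread('pics/s7.png')[60:240,150:330],(500,500)))
E
```

```text
time_s: 13.78
position: [0.5457, 0.0008, 0.2047]
tcp_rot: [[0.0, 0.963, -0.268], [0.0, -0.268, -0.963], [-1.0, 0.0, -0.0]]
force: [-0.4, 0.8, -0.9]
opening: 0.008
```

View pics/v7.png

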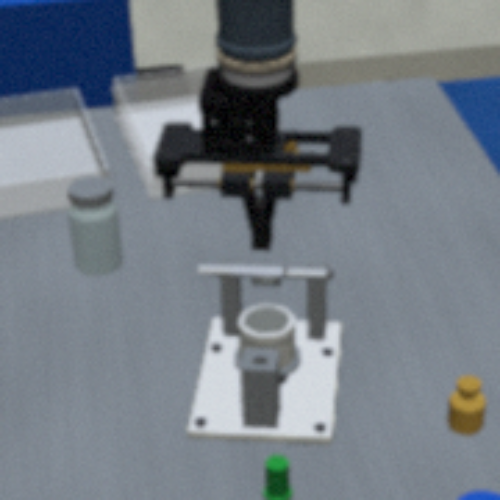

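```bash
python3 -m inch '{"dp":[[-10,2,20],[0,2,38],[0,2,39],[0,2,39],[0,2,39],[0,2,39],[0,2,39],[0,2,39],[0,1.5,38],[0,0,0],[0,0,0],[0,0,0]],"yaw":[0,0,0,0,0,0,0,0,0,0,0,0]}' 60
python3 - <<'E'
from h import *
import pickle
d=snap('wrist','w8');pickle.dump(d,open('w8.pkl','wb'));d2=snap('side','s8');d3=snap('top','t8')
pickle.dump((d2,d3),open('st8.pkl','wb'))
cv2.imwrite('pics/v8.png',cv2.resize(cv2.imread('pics/s8.png')[100:280,150:330],(500,500)))
s=bot.read_state();print(s['position'],s['time_s'],s['force'])
E
```

```text
time_s: 14.83
position: [0.474, -0.3208, 0.2143]
tcp_rot: [[-0.0, 0.963, -0.268], [0.001, -0.268, -0.963], [-1.0, -0.001, -0.001]]
force: [0.4, 0.1, 0.4]
opening: 0.679
[ 0.4744831  -0.3197865   0.21452131] 14.9833 [-0.21409451  0.21815172 -1.31434108]
```

View pics/v8.png

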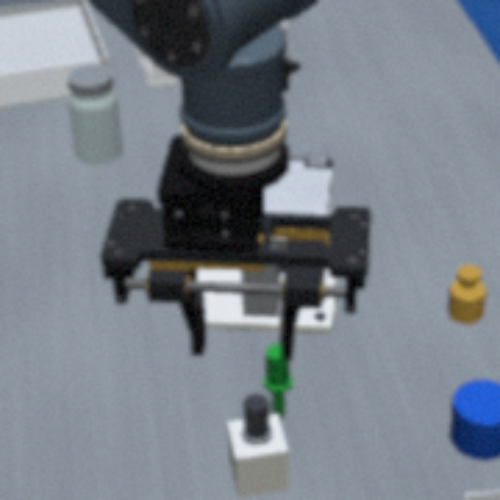

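View pics/w8.png

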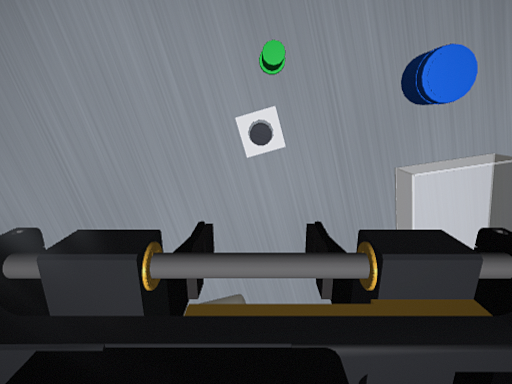

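```bash
python3 - <<'E'
from h import *
import pickle
d=pickle.load(open('w8.pkl','rb'));im=d['color'].astype(int)
m=(im.max(2)<110).astype(np.uint8);m[:110]=0;m[155:]=0;m[:,:240]=0;m[:,282:]=0
cs,_=cv2.findContours(m,cv2.RETR_EXTERNAL,cv2.CHAIN_APPROX_NONE);c=max(cs,key=cv2.contourArea);e=cv2.fitEllipse(c);print(e)
p=onz(d,*e[0],.092);print(p)
s2,t=pickle.load(open('st8.pkl','rb'))
print('side',onz(s2,150+256*.36,100+403*.36,.092))
s=bot.read_state();R=np.array(s['tcp_rot']);q=(p-s['position']);print('tool delta mm',R.T@q*1000)
w=(im.min(2)>195).astype(np.uint8);w[:95]=0;w[165:]=0;w[:,:225]=0;w[:,295:]=0
cs,_=cv2.findContours(w,cv2.RETR_EXTERNAL,cv2.CHAIN_APPROX_NONE);c=max(cs,key=cv2.contourArea);r=cv2.minAreaRect(c);print(r,onz(d,*r[0],.05))
E
```

```text
((260.4349670410156, 133.62127685546875), (21.24292755126953, 21.480331420898438), 179.37051391601562)
[ 0.48985737 -0.26439267  0.092     ]
side [ 0.49209838 -0.26926471  0.092     ]
tool delta mm [122.55943491   0.19755916 -57.40611799]
((260.53118896484375, 131.32965087890625), (41.75957107543945, 41.35684585571289), 73.81079864501953) [ 0.4901025  -0.26448871  0.05      ]
```

```bash
python3 -m inch '{"dp":[[0,0.2,-20],[0,0,-36.5],[15,0,0],[30,0,0],[40,0,0],[30,0,0],[15,0,0],[10,0,0],[0,0,0],[0,0,0],[0,0,0]],"yaw":[0,0,0,0,0,0,0,0,0,0,0]}' 60
python3 - <<'E'
from h import *
d2=snap('side','s9');d=snap('wrist','w9')
cv2.imwrite('pics/v9.png',np.hstack([cv2.resize(cv2.imread('pics/s9.png')[180:300,180:300],(384,384)),cv2.imread('pics/w9.png')[:,60:460]]))
s=bot.read_state();print(s['position'],s['time_s'],s['force'])
E
```

```text
time_s: 15.9
position: [0.4905, -0.2675, 0.0758]
tcp_rot: [[0.002, 0.964, -0.267], [-0.002, -0.267, -0.964], [-1.0, 0.002, 0.001]]
force: [0.4, 0.0, 0.8]
opening: 0.691
[ 0.49044721 -0.26779263  0.07606956] 16.0 [0.44737163 0.20825042 0.1551459 ]
```

View pics/v9.png

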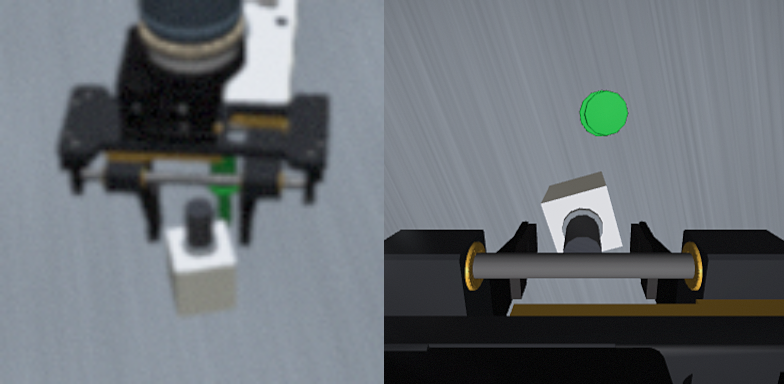

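```bash
python3 -m inch '{"dp":[[2,0,-1.5],[0,0,0],[0,0,0],[0,0,0],[0,0,0],[0,0,0],[0,0,0],[0,0,0],[0,0,0],[0,0,0]],"yaw":[0,0,0,0,0,0,0,0,0,0]}' 10
python3 - <<'E'
from h import *
s=bot.read_state();print(s['position'],s['time_s'],s['force'],s['opening'])
E
```

```text
time_s: 16.83
position: [0.4899, -0.2659, 0.0725]
tcp_rot: [[0.0, 0.964, -0.268], [-0.0, -0.268, -0.964], [-1.0, 0.0, 0.0]]
force: [-0.2, -0.6, 0.2]
opening: 0.245
[ 0.48993714 -0.26586655  0.0725449 ] 16.8333 [-0.20170459 -0.60032163  0.21826533] 0.24534740744754419
```

```bash
python3 -m inch '{"dp":[[-10,0,0],[-25,0,0],[-40,0,0],[-40,0,0],[-40,0,0],[0,-3.6,-33.3],[0,-3.6,-33.3],[0,-3.6,-33.3],[0,-3.6,-33.3],[0,-3.8,-33.1],[0,0,0],[0,0,0],[0,0,0],[0,0,0]],"yaw":[0,0,0,0,0,0,0,0,0,0,0,0,0,0]}'
python3 - <<'E'
from h import *
import pickle
d2=snap('side','s10');d=snap('wrist','w10');d3=snap('top','t10');pickle.dump((d,d2,d3),open('p10.pkl','wb'))
cv2.imwrite('pics/v10.png',np.hstack([cv2.resize(cv2.imread('pics/s10.png')[120:250,180:310],(384,384)),cv2.imread('pics/w10.png')[:,60:460]]))
s=bot.read_state();print(s['position'],s['time_s'],s['force'])
E
```

```text
time_s: 18.0
position: [0.5167, -0.1016, 0.2278]
tcp_rot: [[0.0, 0.963, -0.268], [-0.001, -0.268, -0.963], [-1.0, 0.0, 0.0]]
force: [0.8, -0.3, -0.9]
opening: 0.242
[ 0.5167256  -0.10182051  0.22754325] 18.15 [-0.17389088 -0.25433394 -1.07115189]
```

View pics/v10.png

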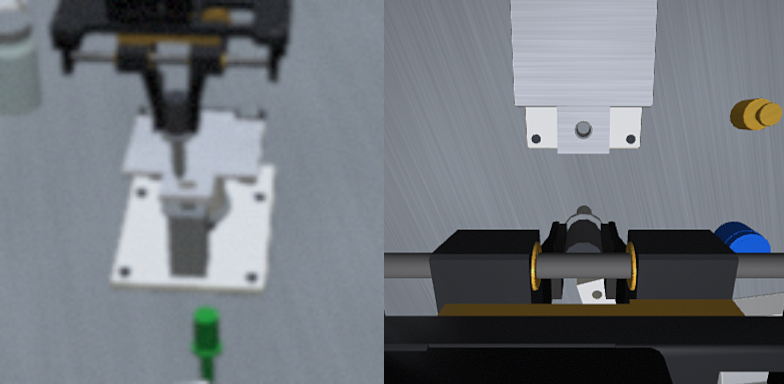

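```bash
python3 - <<'E'
from h import *
import pickle
d,d2,d3=pickle.load(open('p10.pkl','rb'));im=d['color'][:,:,::-1]
cv2.imwrite('pics/w10c.png',np.hstack([cv2.resize(im[100:160,225:295],None,fx=5.5,fy=5.5,interpolation=cv2.INTER_CUBIC),cv2.resize(im[195:255,225:295],None,fx=5.5,fy=5.5,interpolation=cv2.INTER_CUBIC)]))
E
```

```text
(no output)
```

View pics/w10c.png

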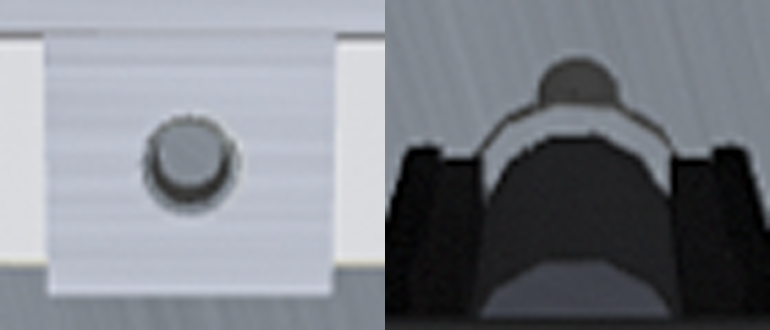

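```bash
python3 - <<'E'
from h import *
import pickle
d,d2,d3=pickle.load(open('p10.pkl','rb'))
s=bot.read_state();P=s['position'];R=np.array(s['tcp_rot'])
py=np.array([.267,.964,0]);tip=P[2]-.0655
L=lambda p:np.round(R.T@(p-P)*1000,1)
print('hole',onz(d,259.7,129.6,.112),L(onz(d,259.7,129.6,.112)))
print('shank8',L(onz(d,260.3,205.4,tip+.008)-.006*py),'tip3',L(onz(d,260.3,205.4,tip)-.003*py))
print('flange',L(onz(d,260.3,213.7,tip+.050)-.014*py),L(onz(d,260.3,213.7,tip+.045)-.014*py))
print('grip',L(onz(d,260.3,219.5,tip+.05)-.011*py))
E
```

```text
hole [ 0.53313296 -0.04144789  0.112     ] [115.5  -0.5 -62.6]
shank8 [57.5 -0.  -0.6] tip3 [65.5  0.  -0.9]
flange [15.5 -0.2 -0.9] [20.5 -0.2  0.9]
grip [15.5 -0.2  0.1]
```

```bash
python3 -m inch '{"dp":[[0,-0.4,-15],[0,0,-20],[0,0,-20],[0,0,-5.5],[15,0,0],[15,0,0],[0,0,0],[0,0,0],[0,0,0],[0,0,0]],"yaw":[0,0,0,0,0,0,0,0,0,0]}'
python3 - <<'E'
from h import *
import pickle
d2=snap('side','s11');d=snap('wrist','w11');pickle.dump((d,d2),open('p11.pkl','wb'))
cv2.imwrite('pics/v11.png',np.hstack([cv2.resize(cv2.imread('pics/s11.png')[140:240,200:300],(384,384),interpolation=cv2.INTER_CUBIC),cv2.resize(cv2.imread('pics/w11.png')[140:260,200:320],(384,384),interpolation=cv2.INTER_CUBIC)]))
s=bot.read_state();print(s['position'],s['time_s'],s['force'])
E
```

```text
time_s: 18.98
position: [0.5332, -0.043, 0.1984]
tcp_rot: [[0.002, 0.963, -0.268], [-0.001, -0.268, -0.963], [-1.0, 0.002, 0.0]]
force: [0.8, 0.6, -1.4]
opening: 0.241
[ 0.5331167  -0.04272265  0.19836701] 19.0833 [-1.23147304 -0.37786351 -0.63127638]
```

View pics/v11.png

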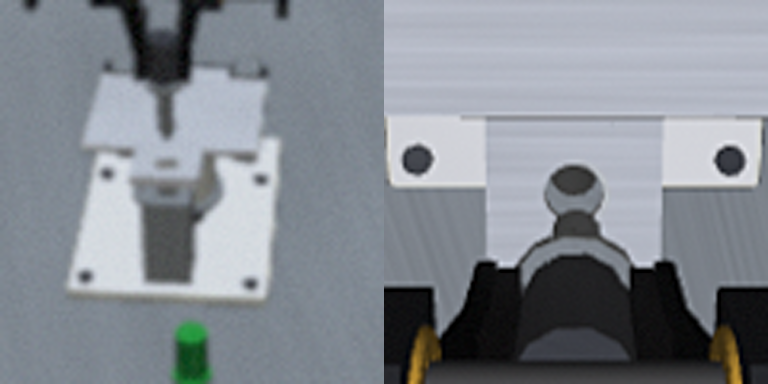

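```bash
python3 - <<'E'
from h import *
import pickle
d,d2=pickle.load(open('p11.pkl','rb'))
s=bot.read_state();P=s['position'];R=np.array(s['tcp_rot'])
py=np.array([.267,.964,0]);tip=P[2]-.0655
L=lambda p:np.round(R.T@(p-P)*1000,1)
print('tip z',tip)
for v in(199.3,200.3,201.3):print('hole',onz(d,259.4,v,.112),L(onz(d,259.4,v,.112)))
print('holeback',L(onz(d,259.4,140+165/3.2,.112)-.0085*py),'width',np.linalg.norm(onz(d,259.4-9.4,200,.112)-onz(d,259.4+9.4,200,.112)))
print('shank8',L(onz(d,259.8,205.6,tip+.008)-.006*py),'tip3',L(onz(d,259.8,205.6,tip)-.003*py))
u=lambda x,y:(200+x/3.84,140+y/3.84)
print('side hole',onz(d2,*u(167,161),.112),L(onz(d2,*u(167,161),.112)),'side tip',L(onz(d2,*u(167,138),tip)))
E
```

```text
tip z 0.13286700774323298
hole [ 0.53339358 -0.0399431   0.112     ] [86.4 -0.6 -2.8]
hole [ 0.53314162 -0.04085087  0.112     ] [86.4 -0.6 -1.8]
hole [ 0.53288914 -0.04176054  0.112     ] [86.4 -0.6 -0.9]
holeback [86.4 -0.6 -1.5] width 0.016931454977106446
shank8 [57.5 -0.3 -0.4] tip3 [65.5 -0.3 -0.7]
side hole [ 0.53540408 -0.04480806  0.112     ] [86.4  2.6  1.4] side tip [65.5  3.2  2.2]
```

```bash
python3 -m inch '{"dp":[[6,-0.3,-0.5],[6,0,0],[6,0,0],[6,0,0],[6,0,0],[6,0,0],[6,0,0],[0,0,0]],"yaw":[0,0,0,0,0,0,0,0]}'
python3 -m inch '{"dp":[[4,0,0.3],[4,0,0.2],[4,0,0],[0,0,0],[0,0,0]],"yaw":[0,0,0,0,0]}'
python3 - <<'E'
from h import *
d2=snap('side','s12');d=snap('wrist','w12')
cv2.imwrite('pics/v12.png',np.hstack([cv2.resize(cv2.imread('pics/s12.png')[140:240,200:300],(384,384),interpolation=cv2.INTER_CUBIC),cv2.resize(cv2.imread('pics/w12.png')[140:260,200:320],(384,384),interpolation=cv2.INTER_CUBIC)]))
s=bot.read_state();print(s['position'],s['time_s'],s['force'],s['opening'])
E
```

```text
time_s: 19.75
position: [0.5316, -0.0415, 0.1541]
tcp_rot: [[-0.003, 0.964, -0.267], [0.001, -0.267, -0.964], [-1.0, -0.003, -0.0]]
force: [0.2, -0.3, -2.2]
opening: 0.243
time_s: 20.17
position: [0.5322, -0.0422, 0.1433]
tcp_rot: [[-0.0, 0.964, -0.267], [0.0, -0.267, -0.964], [-1.0, -0.0, 0.0]]
force: [-0.0, -0.2, -2.0]
opening: 0.242
[ 0.53247363 -0.04223175  0.14370588] 20.2667 [-0.03095179 -0.25868746 -0.40227106] 0.24459601137421136
```

View pics/v12.png

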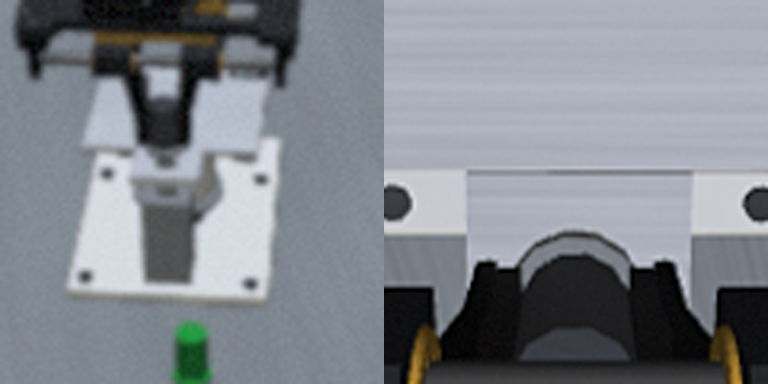

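```bash
python3 -m inch '{"dp":[[3,0,0],[3,0,0],[3,0,0],[3,0,0],[0,0,0],[0,0,0]],"yaw":[0,0,0,0,0,0]}'
python3 -m inch '{"dp":[[2,0,0],[2,0,0],[2,0,0],[2,0,0],[2,0,0],[0,0,0],[0,0,0],[0,0,0]],"yaw":[0,0,0,0,0,0,0,0]}'
```

```text
time_s: 20.77
position: [0.5321, -0.0421, 0.1312]
tcp_rot: [[-0.001, 0.964, -0.267], [0.0, -0.267, -0.964], [-1.0, -0.001, -0.0]]
force: [-0.1, 0.4, -2.3]
opening: 0.246
time_s: 21.43
position: [0.5324, -0.0424, 0.1217]
tcp_rot: [[0.0, 0.964, -0.267], [-0.0, -0.267, -0.964], [-1.0, 0.0, 0.0]]
force: [-0.9, -2.6, 1.8]
opening: 0.248
```

```bash
python3 -m inch '{"dp":[[1.5,0,0],[1.5,0,0],[1,0,0],[0,0,0],[0,0,0],[0,0,0]],"yaw":[0,0,0,0,0,0]}'
python3 -m inch '{"dp":[[1,0,0],[1,0,0],[0,0,0],[0,0,0],[0,0,0]],"yaw":[0,0,0,0,0]}'
```

```text
time_s: 21.93
position: [0.5324, -0.0426, 0.1181]
tcp_rot: [[0.0, 0.964, -0.267], [-0.001, -0.267, -0.964], [-1.0, 0.001, 0.001]]
force: [-2.3, -2.5, 6.6]
opening: 0.247
time_s: 22.35
position: [0.5325, -0.0427, 0.1174]
tcp_rot: [[0.001, 0.964, -0.267], [-0.001, -0.267, -0.964], [-1.0, 0.001, 0.001]]
force: [-4.9, -3.3, 15.7]
opening: 0.244
```

```bash
python3 -m inch '{"dp":[[0.5,0,0],[0,0,0],[0,0,0],[0,0,0],[0,0,0],[0,0,0]],"yaw":[0,0,0,0,0,0]}'
python3 - <<'E'
from h import *
import pickle
d2=snap('side','s13');d=snap('wrist','w13');pickle.dump((d,d2),open('p13.pkl','wb'))
cv2.imwrite('pics/v13.png',np.hstack([cv2.resize(cv2.imread('pics/s13.png')[140:240,200:300],(384,384),interpolation=cv2.INTER_CUBIC),cv2.imread('pics/w13.png')[:,60:460]]))
s=bot.read_state();print(s['position'],s['time_s'],s['force'],s['opening'])
E
```

```text
time_s: 22.85
position: [0.5325, -0.0427, 0.1174]
tcp_rot: [[0.001, 0.964, -0.267], [-0.001, -0.267, -0.964], [-1.0, 0.001, 0.001]]
force: [-4.7, -3.7, 19.4]
opening: 0.247
[ 0.53244627 -0.04272021  0.11734628] 22.95 [-5.35719227 -2.57261171 18.2169667 ] 0.24167801008666046
```

View pics/v13.png

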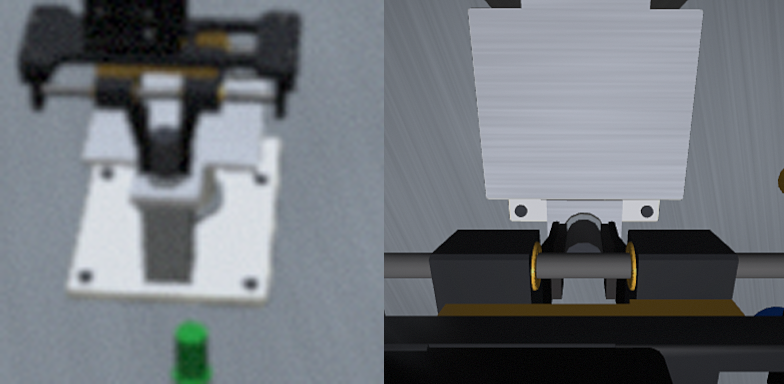

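```bash
python3 - <<'E'
from h import *
print(bot.hand_in())
s=bot.read_state();print(s['position'],s['time_s'],s['force'])
E
```

```text
the job is handed in; nothing more can be done
None
the job is handed in; nothing more can be done
```

I finished the job and handed it in at about 23 s of the 72 s allowed. I stood the white tub on the pan, let it go, and swung the upper half down onto it. I then fetched the dark-gripped pin, pushed it through both holes, and am still holding it pressed down.

**Tub on the pan:** in the wrist view, before release, the tub was about 1–2 mm off the pan's centre. After I let go it stood upright. Once the press was shut, I could not see it well enough to check again.

**Pin and shut press:** at hand-in the TCP was at z = 0.1174 m, where 0.1175 m was expected for fully shut. It did not go lower as the push rose from about 7 to 18–19 N, so the upper half is at its stop. The pin tip is about 35 mm deep in the lower hole, worked out from the TCP height rather than seen. The last side picture shows the tongue down on the lug.

**Not fully in agreement:**
- The wrist and top cameras differed by up to 4.5 mm on the pan's position, so I used in-picture offsets and averages.
- About 5 N of sideways force remained at the end, probably the pin leaning on the hole wall.
- I could not measure the pan's travel or the upper half's angle directly.
- I saw no contact with the jar, weight or tray, but I did not measure their positions again.

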